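# Open the child-resistant solvent can

### The arm

A 6-joint arm with a two-finger parallel gripper is mounted at the origin on the work surface. World frame = base frame: x ahead of the robot, y to its left, z up, the work surface at z = 0. Lengths are in m, angles in rad, forces in N, time in s.
With the tool pointing down it reaches from about 0.35 to 0.975 m from the base axis. Payload 4.9 kg.
Tool frame: the origin (TCP) lies midway between the tips of the shut fingers; the grasp point (between the pads) lies 19 mm behind it (manip.pinch_z is the x of the grasp point in the tool frame, in m); x points along the fingers, y is the direction in which the jaws open and shut, and the axes are right-handed (so a half turn about x gives the same grasp; the last joint's range is limited). The gripper opens to 85 mm and grips with 20 to 120 N. Pads are 22 mm wide; open, the fingers measure 114 mm over their backs; the gripper's body (76 mm by 85 mm) begins 54 mm behind the grasp point. The pads swing forward as they close: fully open they stand 13 mm farther back than shut.
Start: joints at [-0.119, 0.053, 1.613, -0, 1.476, -0.119], TCP at [0.625, 0, 0.231] pointing down, gripper open.
Joint ranges: [-3.01, 3.01], [-1.01, 2.22], [0.06, 2.58], [-1.02, 4.17], [0.09, 2.62], [-3.14, 3.14]. Speed limits (rad/s): [2.57, 2.57, 3.14, 3.14, 3.14, 3.14].

### API

Orientations are given as a unit quaternion [w, x, y, z].
In Python, from plant import sensors, cams, workorder, manip gives the robot as it stands.
- The arm moves only by the tool drive_tool, never from a script. Its argument "series" is a list of rows, each an object of numbers: "x", "y", "z": the shift along the tool's x, y, z in units of 25 mm (1.0 is 25 mm); "ax", "ay", "az": the turn, a rotation vector about the tool's x, y, z in units of 5 degrees (1.0 is 5 degrees). A call has 1 to 5 rows; each row is the pose to reach, as a shift and turn from the pose commanded when the call began, along the tool's axes at that moment; what a row does not reach only later rows make up. A row lasts 1/12 s, in which the tool goes at most 41.7 mm and 7.16 degrees, less where a joint would pass 70% of its speed; a pose out of reach is approached as far as the arm can. A call with a gripper value outside its range is refused whole. "hand" is the opening, from 0 (shut) to 1 (fully open), set as the call begins (left out, the last holds). The fingers move at their own pace and stop on an object; the grip force is fixed at half the most. Time passes only in rows, so rows that repeat a pose let the fingers close. It gives the time, the measured TCP pose, the force and the opening at its end, in the units of the state.
- sensors.state(): the state, without advancing time (a new reading comes with each control period).
- cams.grab_frame(name): name is "scene" or "side" or "wrist"; returns a dict with "img" (400x640x3 uint8, blue, green, red), "camera_matrix" (3x3 intrinsics, pixels), "k1" (the pictures are not rectified: a ray, as slopes to the right and down, at radius r is drawn at 1 + k1 r^2 times it, then the intrinsics apply), "cam_to_world" (4x4, takes a point from camera to world coordinates). Camera axes: x right, y down, z forward; pixel columns grow to the right and rows downward; lengths in m; the calibration is good to about 2 mm. A picture is of the moment at which its call begins. There is no depth.
- workorder.job_done(): hands the job in, once; it reports no verdict.
The state is a dict: "time": time; "joint_pos": joint angles; "joint_vel": joint speeds; "joint_efforts": joint torques, N m; "tool_pos": TCP position; "tool_rot": TCP orientation; "contact_force": force on the tool from outside, world axes, zero at the start; "ft_torque": the same for the moment, N m; "gripper_width": opening from 0.0 (shut) to 1.0 (fully open).
Only numpy, scipy, OpenCV 4.12 (cv2) and the standard library are available. Lean on these libraries where they do the work, as an engineer would, in place of code of your own. Each camera call takes 0.05 s, during which the arm holds its last target.

### The job

Open the solvent can in the bench cradle: its child-resistant cap only spins idly unless it is pressed down, with about 10 N, while it is turned anticlockwise. Keep pressing and turn until you feel its stop, but do not force it past that (about 0.3 Nm is plenty); then lift the cap off upright and set it down gently, open side down, in the shallow metal tray, and let go. Leave the spool, the carton and the screwdriver alone.

Things in the scene. Friction and masses are not known exactly. Their poses are not given: they have to be found in the camera images.
- cap_center (a point): centre, half-way up, of the cap's black ribbed outer shell: a cylinder 54 mm in diameter, 28 mm high, axis z upright. Round the neck there is free room down to 40 mm below this point. A white inner cap, 46 mm in diameter, shows under the shell; the cap stands on its rim, 24 mm below this point. The whole cap weighs about 80 g
- cap_top (a point): centre of the shell's flat top, 14 mm above the shell's centre. The shell can be pressed down 5.5 mm into the inner cap against a spring: 5 N to start, 7 N at 1.5 mm, where its two hidden teeth begin to mesh with twelve (30 degrees apart) on the inner cap, 12 N at the hard end. Teeth may first meet tip to tip (phase unknown) and drop in on turning. Unpressed, the shell spins idly
- can_mouth (a point): centre of the top of the can's neck (30 mm in diameter, axis z up), 150 mm above the bench, about 3.5 mm below the fitted cap's centre. Pressed and meshed, the inner cap turns on the neck anticlockwise seen from above; it starts 25 to 70 degrees before a springy stop (25 to 100 of shell turn in all) and lifts off only in the last 10 degrees. Turning drags under 0.1 Nm. Let go part-way, it stays there
- can_foot (a point): centre of the underside of the can's cradle, on the bench. The square tin, 80 mm wide and 100 mm high with a shoulder up to 113 mm, is held in a steel cradle of 130 x 100 mm that is screwed down and does not move
- tray_in (a point): centre of the inner floor of the shallow square tray (bare metal, outside 160 x 160 mm, 14 mm high, walls 3 mm; fixed); x and y along its sides
- spool: bystander: bare metal wire spool standing upright, 52 mm in diameter, 44 mm high; origin at its underside's centre
- carton: bystander: brown carton 80 x 120 x 55 mm; origin at its underside's centre
- driver: bystander: screwdriver 170 mm long lying on the bench, black handle; its origin is on its underside
- stop: hidden under the cap: a small springy stop on the can's neck that ends the cap's turn; origin on the neck's axis, 18.5 mm below the mouth. It begins to resist with 0.1 Nm, yields 11 degrees while that rises to 0.5 Nm and is then rigid; much more than 0.5 Nm strains it

How it is judged:
On the way:
1. the cap is off the neck, lifted upright at least 35 mm above its fitted place over the can (z of cap_center in the frame of can_mouth above 0.035 m and angle between cap_center's own z axis and vertical below 0.35 rad), for 0.05 s.
At the end, for the whole second after the job is handed in: the cap stands still in the tray, wholly inside its walls, open side down and flat on the floor (within 0.12 rad of upright) (x of cap_center in the frame of tray_in between -0.052 and 0.052 m and y of cap_center in the frame of tray_in between -0.052 and 0.052 m and z of cap_center in the frame of tray_in between 0.018 and 0.029 m and angle between cap_center's own z axis and vertical below 0.12 rad and linear speed of cap below 0.02 m/s); the robot touches nothing.
It fails at once if the cap is forced against its stop with more than 40 N (about 0.7 Nm) (contact force between cap and stop above 40 N).
It fails at once if the cap is pressed or strained against the can with more than 80 N in all (contact force between cap and can above 80 N).
It fails at once if the cap is dropped or rammed into the tray (over 25 N) (contact force between cap and tray above 25 N).
It fails at once if the spool, carton or screwdriver is moved by more than 20 mm (distance of any of spool, carton, driver from where it was at the start of the episode above 0.02 m).
It also fails if it takes over 72 s, if anything falls off the work surface, if the arm or the gripper's body presses on something with over 40 N, if the wrist force passes 120 N, or if a joint passes its speed limit or range.

## Working session

There is one attempt and no reset: what is moved stays moved. The work goes in short steps, Python scripts to look and compute and a tool call to move; the robot and the scene stay as the last step left them, time stands still between calls to the robot, and variables do not carry over. Pictures are saved under pics/ and viewed, and the job is handed in when it is done.

Besides the shell and the picture viewer there is one more tool, called after "Emit:" as a command line: name --argument value ..., lists and objects as JSON in quotes. drive_tool: Moves the arm, as the interface text tells. Its arguments: {"type":"object","properties":{"series":{"type":"array","items":{"type":"object","properties":{"x":{"type":"number"},"y":{"type":"number"},"z":{"type":"number"},"ax":{"type":"number"},"ay":{"type":"number"},"az":{"type":"number"}}}},"hand":{"type":"number"}},"required":["series"]}

```bash
ls; mkdir -p pics; python3 - <<'E'
from plant import sensors, cams, workorder, manip
import cv2,json
print(sensors.state()); print(manip.pinch_z)
for n in ["scene","side"]:
    f=cams.grab_frame(n); cv2.imwrite(f"pics/{n}0.png",f["img"]); print(n,f["camera_matrix"],f["k1"],f["cam_to_world"])
E
```

```text
pics
{'time': 0.0, 'joint_pos': array([-1.18965882e-01,  5.33216511e-02,  1.61431808e+00,  1.36075769e-05,
        1.47600696e+00, -1.18994676e-01]), 'joint_vel': array([-0.00039811,  0.0015229 ,  0.00142046, -0.00121062, -0.00207389,
       -0.00039235]), 'joint_efforts': array([ 2.70554956e-04, -3.93670499e+01, -3.70175600e+01, -1.62778279e-04,
        6.93513779e-03, -6.06393527e-06]), 'tool_pos': array([6.24365373e-01, 1.01410293e-04, 2.30070470e-01]), 'tool_rot': array([ 0.49943282,  0.4995477 ,  0.5005804 , -0.50043802]), 'contact_force': array([-0.09017034,  0.19560034, -0.45756249]), 'ft_torque': array([ 0.01532273,  0.02090497, -0.00023075]), 'gripper_width': 1.0031208607719804}
-0.0187
scene [[474.09849831   0.         317.59146254]
 [  0.         474.09849831 207.77157795]
 [  0.           0.           1.        ]] -0.1437168053150358 [[-0.17830327  0.77329697 -0.60845684  1.24896377]
 [ 0.98396093  0.1367502  -0.11454377  0.11054152]
 [-0.00536975 -0.61912129 -0.78527702  0.96178783]
 [ 0.          0.          0.          1.        ]]
side [[389.7480684    0.         316.175676  ]
 [  0.         389.7480684  198.94708475]
 [  0.           0.           1.        ]] -0.036578156625395375 [[ 0.9863352  -0.10236722  0.12908843  0.50462322]
 [-0.16301572 -0.49297978  0.85463256 -0.66841968]
 [-0.02384838 -0.86399762 -0.50293078  0.51930104]
 [ 0.          0.          0.          1.        ]]
```

View pics/scene0.png

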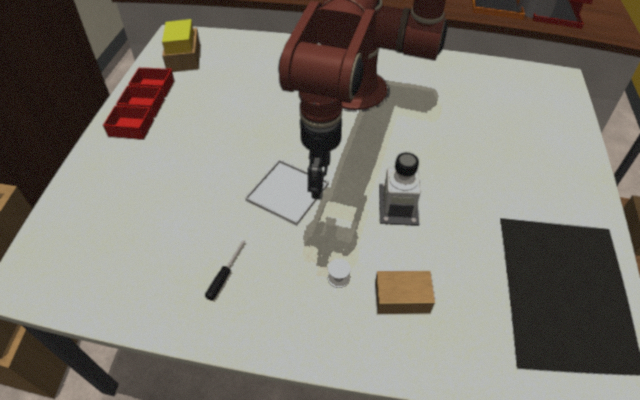

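View pics/side0.png

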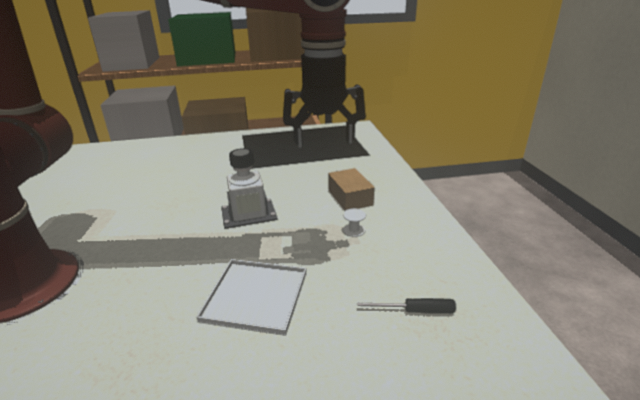

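The scene view shows the cap at about (406,164) and the tray with corners near (281,162), (247,196) and (298,222); the gripper overlaps its right side. The side view shows the cap at about (241,158) and the whole tray around (255,295).

```bash
cat > h.py <<'E'
import numpy as np, cv2
from plant import sensors,cams,manip
def ray(f,uv):
    K=np.array(f["camera_matrix"]);k=f["k1"]
    s=cv2.undistortPoints(np.array([[uv]],float),K,np.array([k,0,0,0.]))[0,0]
    T=np.array(f["cam_to_world"]); return T[:3,3],T[:3,:3]@np.array([s[0],s[1],1.])
def plane(f,uv,z):
    o,d=ray(f,uv); return o+d*(z-o[2])/d[2]
def proj(f,p):
    T=np.array(f["cam_to_world"]);K=np.array(f["camera_matrix"])
    c=T[:3,:3].T@(np.array(p)-T[:3,3]); s=c[:2]/c[2]; s=s*(1+f["k1"]*(s@s)); return K[:2,:2]@s+K[:2,2]
def two(f,a,g,b):
    o1,d1=ray(f,a);o2,d2=ray(g,b)
    t=np.linalg.lstsq(np.c_[d1,-d2],o2-o1,rcond=None)[0]
    p,q=o1+t[0]*d1,o2+t[1]*d2; return (p+q)/2,np.linalg.norm(p-q)
E
python3 - <<'E'
from h import *
F={n:cams.grab_frame(n) for n in("scene","side")}
C={}
for n,(x0,y0,x1,y1) in {"scene":(386,145,428,182),"side":(222,142,262,176)}.items():
    im=F[n]["img"]; g=im.max(2)[y0:y1,x0:x1]
    m=(g<75).astype(np.uint8)
    k,l,st,ce=cv2.connectedComponentsWithStats(m)
    i=1+np.argmax(st[1:,4]); print(n,st[i],ce[i]+[x0,y0])
    b=st[i]; C[n]=(b[0]+x0+(b[2]-1)/2, b[1]+y0+(b[3]-1)/2)
    cv2.imwrite(f"pics/crop_{n}.png",np.hstack([cv2.resize(im[y0:y1,x0:x1],None,fx=9,fy=9,interpolation=0),cv2.resize(cv2.cvtColor((l==i).astype(np.uint8)*255,8),None,fx=9,fy=9,interpolation=0)]))
    print(C[n],plane(F[n],C[n],.1535))
print(two(F["scene"],C["scene"],F["side"],C["side"]))
# tray
f=F["side"]; hsv=f["img"]; 
cv2.imwrite("pics/tray_side.png",cv2.resize(f["img"][250:340,190:320],None,fx=6,fy=6))
E
```

```text
scene [  9   8  23  25 296] [405.59121622 167.48986486]
(np.float64(406.0), np.float64(165.0)) [0.46056059 0.17440142 0.1535    ]
side [  8   0  32  27 600] [248.22833333 156.22666667]
(np.float64(245.5), np.float64(155.0)) [0.46949632 0.18897069 0.1535    ]
(array([0.46938612, 0.17345366, 0.16100842]), np.float64(0.0022295382826945393))
```

View pics/crop_scene.png

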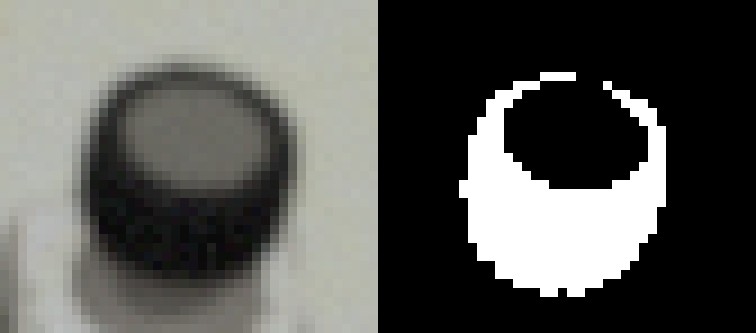

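View pics/crop_side.png

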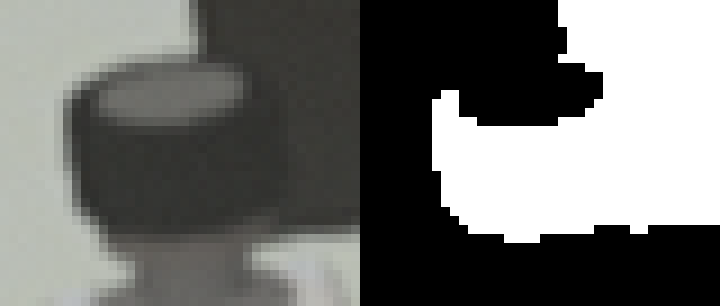

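View pics/tray_side.png

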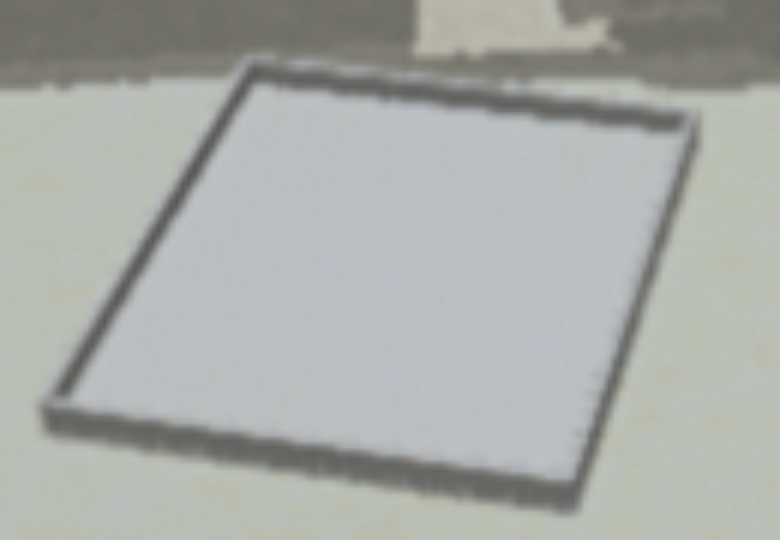

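The side crops show the light disc on the cap top centred at about (240.6,152.2) and all four tray rim corners. In the scene view the disc is centred at about (407.1,159.4).

```bash
python3 - <<'E'
from h import *
F={n:cams.grab_frame(n) for n in("scene","side")}
a=(407.1,159.4);b=(240.6,152.2)
print(plane(F["scene"],a,.1675),plane(F["side"],b,.1675),two(F["scene"],a,F["side"],b))
P=[]
for u,v in [(250,62),(697,115),(578,488),(45,405)]:
    P.append(plane(F["side"],(190+u/6-.4,250+v/6-.4),.014)); print(P[-1])
print(np.mean(P,0),[np.linalg.norm(P[i]-P[(i+1)%4]) for i in range(4)])
for uv in [(281,162),(247,196),(298,222)]: print(plane(F["scene"],uv,.014))
print(proj(F["scene"],(.469,.174,.1675)),proj(F["side"],(.469,.174,.1675)))
print(plane(F["scene"],(338,272),.044),plane(F["scene"],(432,273),.055),plane(F["scene"],(377,274),.055))
E
```

```text
[0.45569189 0.17476288 0.1675    ] [0.45982195 0.17484818 0.1675    ] (array([0.4589426 , 0.1742248 , 0.16886441]), np.float64(0.0027624264040855056))
[ 0.42289954 -0.01979555  0.014     ]
[ 0.56947524 -0.07600065  0.014     ]
[ 0.51567698 -0.22370849  0.014     ]
[ 0.3678129  -0.16646505  0.014     ]
[ 0.46896616 -0.12149244  0.014     ] [np.float64(0.1569823157729501), np.float64(0.15720006682983984), np.float64(0.15855787187594353), np.float64(0.15667315836782306)]
[ 0.37369518 -0.15601386  0.014     ]
[ 0.50818065 -0.21597724  0.014     ]
[ 0.56744507 -0.06767724  0.014     ]
[406.43780924 163.42732293] [244.63584208 151.99023587]
[0.70957559 0.05409721 0.044     ] [0.68336685 0.26084323 0.055     ] [0.7063414  0.14024177 0.055     ]
```

Emit:
drive_tool --series '[{"y":-1,"z":-1.05},{"y":-2,"z":-2.1},{"y":-3.1,"z":-3.25},{"y":-4.2,"z":-4.4},{"y":-5.2,"z":-5.5}]'

```text
schema error: expected keys x, y, z, ax, ay, az
```

Emit:
drive_tool --series '[{"y":-0.8,"z":-0.8},{"y":-1.48,"z":-1.5},{"y":-1.48,"z":-1.5},{"y":-1.48,"z":-1.5},{"y":-1.48,"z":-1.5}]'

```text
schema error: expected keys x, y, z, ax, ay, az
```

```bash
python3 - <<'E'
from h import *
s=sensors.state();print(s["time"],s["tool_pos"],s["tool_rot"],s["joint_pos"],s["contact_force"])
f=cams.grab_frame("wrist");cv2.imwrite("pics/w1.png",f["img"]);print(f["camera_matrix"],f["cam_to_world"])
print(proj(f,(.458,.1748,.1675)))
g=cams.grab_frame("side");cv2.imwrite("pics/s1.png",cv2.resize(g["img"][60:240,160:340],None,fx=3,fy=3))
E
```

```text
0.3 [6.24792822e-01 1.94600153e-05 2.30875297e-01] [ 0.49982045  0.49983595  0.50018146 -0.50016202] [-1.18988046e-01  5.29580206e-02  1.61334850e+00 -4.70917285e-05
  1.47597250e+00 -1.18987511e-01] [0.07829118 0.64036068 0.82258232]
[[332.83338867   0.         324.79513634]
 [  0.         332.83338867 202.1255536 ]
 [  0.           0.           1.        ]] [[ 9.99999458e-01 -3.01243314e-04 -9.96600757e-04  6.24625119e-01]
 [-5.71515534e-04 -9.58941118e-01 -2.83604666e-01  7.21225722e-02]
 [-8.70247434e-04  2.83605082e-01 -9.58940770e-01  3.73236736e-01]
 [ 0.00000000e+00  0.00000000e+00  0.00000000e+00  1.00000000e+00]]
[ -11.02958029 -114.04383783]
```

View pics/w1.png

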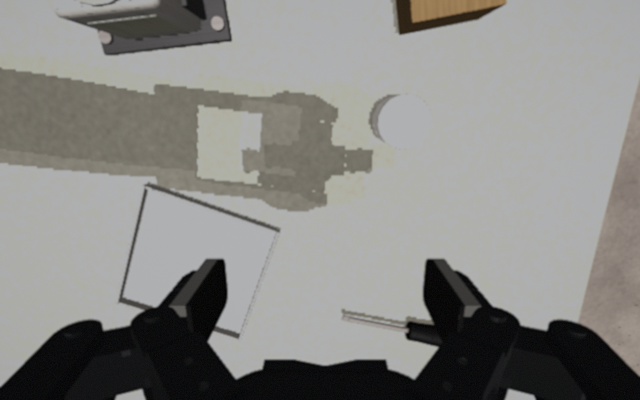

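View pics/s1.png

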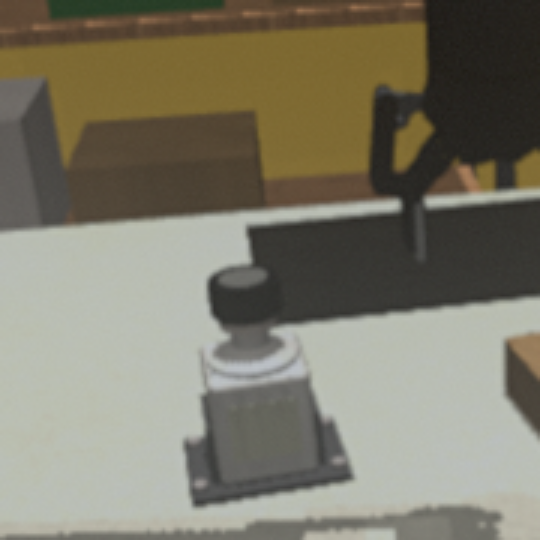

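The moves were refused because every key is needed. The wrist view shows the whole tray at (148,185), (280,230), (240,336) and (121,300).

Emit:
drive_tool --series '[{"x":0,"y":-1.1,"z":-0.8,"ax":0,"ay":0,"az":0},{"x":0,"y":-2.3,"z":-1.6,"ax":0,"ay":0,"az":0},{"x":0,"y":-3.5,"z":-2.4,"ax":0,"ay":0,"az":0},{"x":0,"y":-4.7,"z":-3.2,"ax":0,"ay":0,"az":0},{"x":0,"y":-5.9,"z":-3.6,"ax":0,"ay":0,"az":0}]'

```text
time: 0.82
tool_pos: [0.476, 0.0914, 0.2312]
tool_rot: [0.5, 0.5, 0.5, -0.5]
contact_force: [-0.3, -0.5, 0.8]
gripper_width: 1.002
```

Emit:
drive_tool --series '[{"x":0,"y":-0.75,"z":0,"ax":0,"ay":0,"az":0},{"x":0,"y":-0.75,"z":0,"ax":0,"ay":0,"az":0},{"x":0,"y":-0.75,"z":0,"ax":0,"ay":0,"az":0}]'

```text
time: 1.07
tool_pos: [0.4585, 0.0902, 0.2317]
tool_rot: [0.501, 0.5, 0.5, -0.499]
contact_force: [-0.7, -0.3, -0.5]
gripper_width: 0.999
```

```bash
python3 - <<'E'
from h import *
f=cams.grab_frame("wrist");cv2.imwrite("pics/w2.png",f["img"])
s=sensors.state();print(s["time"],s["tool_pos"],s["tool_rot"],s["joint_pos"],s["contact_force"],s["ft_torque"])
print(proj(f,(.458,.1748,.1675)))
E
```

```text
1.1167 [0.45907929 0.08996709 0.23172886] [ 0.50035966  0.50034819  0.49963428 -0.49965737] [ 3.42871564e-02 -3.40237387e-01  1.96544633e+00 -8.32214755e-05
  1.51496952e+00  3.43033597e-02] [ 0.87068254 -0.06846508  0.34675619] [ 0.00645544 -0.0131154  -0.00750548]
[324.40585444  81.23445355]
```

View pics/w2.png

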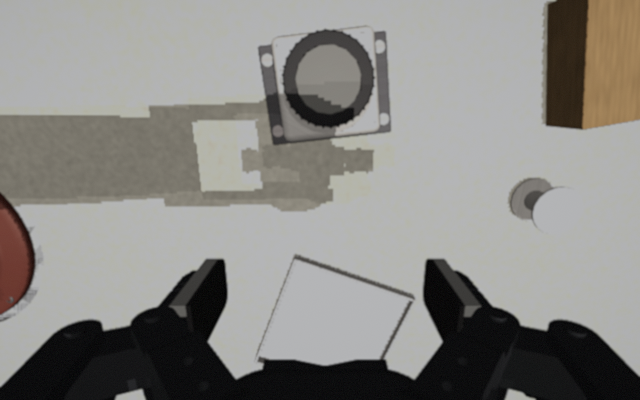

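The wrist view shows the cap's top disc centred at about (328.5,78.5), close to the predicted (324.4,81.2). I'll refine it with a mask.

```bash
python3 - <<'E'
from h import *
f=cams.grab_frame("wrist")
im=f["img"][20:140,275:385]
m=(im.max(2)<60).astype(np.uint8)
cs,h=cv2.findContours(m,cv2.RETR_CCOMP,cv2.CHAIN_APPROX_NONE)
for c,hh in zip(cs,h[0]):
    if cv2.contourArea(c)>500:
        e=cv2.fitEllipse(c); print(hh[3],e); uv=(e[0][0]+275,e[0][1]+20)
        print(uv,plane(f,uv,.1675),plane(f,uv,.16))
w=cv2.imread("pics/w1.png")
# tray corners from first wrist view (camera pose at that time)
f["cam_to_world"]=np.array([[9.99999458e-01,-3.01243314e-04,-9.96600757e-04,6.24625119e-01],[-5.71515534e-04,-9.58941118e-01,-2.83604666e-01,7.21225722e-02],[-8.70247434e-04,2.83605082e-01,-9.58940770e-01,3.73236736e-01],[0,0,0,1]])
P=[plane(f,u,.014) for u in[(148,185),(280,230),(240,336),(121,300)]]
print(P,np.mean(P,0))
E
```

```text
-1 ((43.42626953125, 88.41473388671875), (30.37343978881836, 64.52140045166016), 105.01909637451172)
(318.42626953125, 108.41473388671875) [0.4550666  0.15932407 0.1675    ] [0.45493804 0.15922331 0.16      ]
[array([ 0.42875552, -0.01431048,  0.014     ]), array([ 0.57254122, -0.06764764,  0.014     ]), array([ 0.51609586, -0.21198715,  0.014     ]), array([ 0.37415987, -0.15925804,  0.014     ])] [ 0.47288812 -0.11330083  0.014     ]
```

```bash
python3 - <<'E'
from h import *
f=cams.grab_frame("wrist")
g=f["img"][20:140,270:390]
cv2.imwrite("pics/w3.png",cv2.resize(g,None,fx=5,fy=5,interpolation=0))
print(plane(f,(328.5,78.5),.1675))
m=(cv2.GaussianBlur(g,(3,3),0).max(2)<70).astype(np.uint8); m=cv2.morphologyEx(m,cv2.MORPH_CLOSE,np.ones((3,3)))
cs,h=cv2.findContours(m,cv2.RETR_CCOMP,cv2.CHAIN_APPROX_NONE)
for c,hh in zip(cs,h[0]):
    if len(c)>60: e=cv2.fitEllipse(c); print(hh[3],e,plane(f,(e[0][0]+270,e[0][1]+20),.1675))
E
```

```text
[0.46134865 0.17590133 0.1675    ]
-1 ((3.984497308731079, 92.78370666503906), (9.065567970275879, 40.19253158569336), 177.69212341308594) [0.42874792 0.15666863 0.1675    ]
-1 ((55.974517822265625, 57.829524993896484), (87.16262817382812, 95.30154418945312), 4.8168044090271) [0.45987821 0.17626819 0.1675    ]
5 ((58.934261322021484, 55.13542556762695), (66.9852066040039, 76.65001678466797), 89.4369125366211) [0.46159649 0.17773134 0.1675    ]
```

View pics/w3.png

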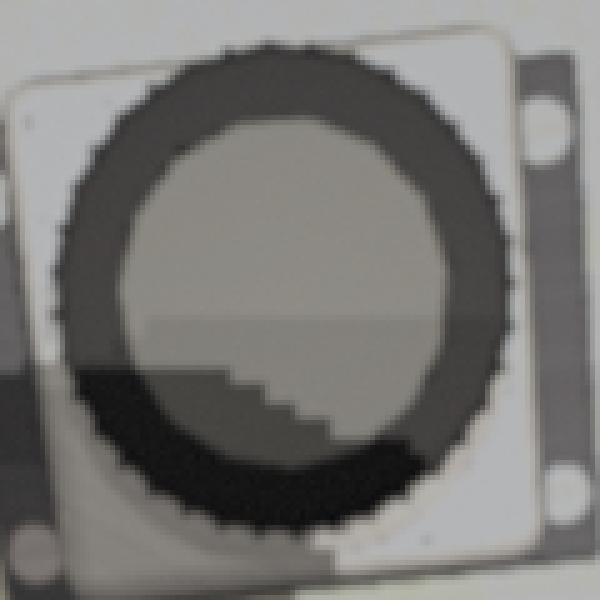

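The zoomed wrist view shows the shell's outline centred at about (326.5,78) in the full image, which gives the cap at about (0.460,0.176). I'll move over it and down.

Emit:
drive_tool --series '[{"x":0,"y":0.04,"z":-1.5,"ax":0,"ay":0,"az":0},{"x":0,"y":0.04,"z":-3.0,"ax":0,"ay":0,"az":0},{"x":0,"y":0.04,"z":-3.43,"ax":0,"ay":0,"az":0},{"x":0,"y":0.04,"z":-3.43,"ax":0,"ay":0,"az":0},{"x":0.5,"y":0.04,"z":-3.43,"ax":0,"ay":0,"az":0}]'

```text
time: 1.63
tool_pos: [0.4617, 0.176, 0.221]
tool_rot: [0.501, 0.501, 0.499, -0.499]
contact_force: [1.1, 0.2, 0.5]
gripper_width: 0.999
```

Emit:
drive_tool --series '[{"x":0.7,"y":0,"z":0,"ax":0,"ay":0,"az":0},{"x":1.4,"y":0,"z":0,"ax":0,"ay":0,"az":0},{"x":2.0,"y":0,"z":0,"ax":0,"ay":0,"az":0},{"x":2.0,"y":0,"z":0,"ax":0,"ay":0,"az":0}]'

```text
time: 1.97
tool_pos: [0.4575, 0.1738, 0.1639]
tool_rot: [-0.498, -0.498, -0.501, 0.503]
contact_force: [-0.0, -0.5, -0.3]
gripper_width: 1.001
```

```bash
python3 - <<'E'
from h import *
f=cams.grab_frame("wrist");cv2.imwrite("pics/w4.png",f["img"])
g=cams.grab_frame("side");cv2.imwrite("pics/s4.png",cv2.resize(g["img"][60:240,160:340],None,fx=3,fy=3))
s=sensors.state();print(s["time"],s["tool_pos"],s["tool_rot"],s["contact_force"],s["ft_torque"])
E
```

```text
2.0667 [0.45941139 0.17457305 0.16768134] [-0.49927358 -0.49965381 -0.49995174  0.50111897] [-0.30009091  0.03906456  0.35558117] [ 0.01614109 -0.02152257 -0.01869091]
```

View pics/w4.png

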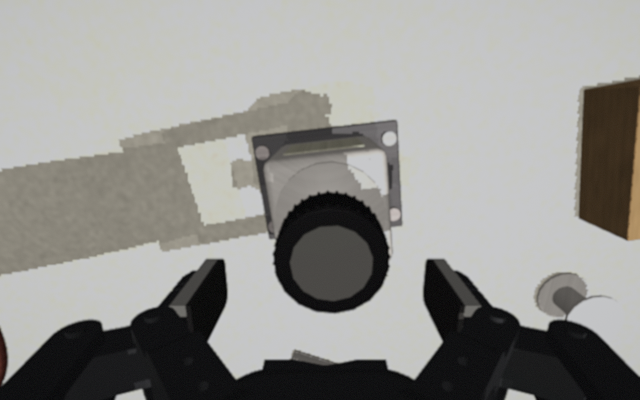

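View pics/s4.png

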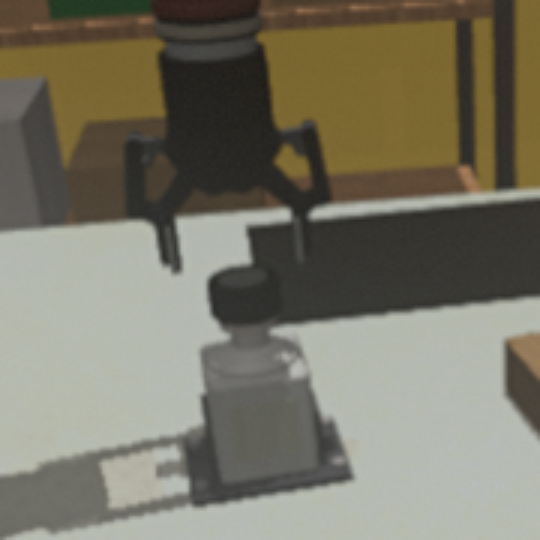

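The wrist view shows the cap top centred at about (332,262) between the pads, whose mid-point is about 326. The cap looks slightly towards +x.

```bash
python3 - <<'E'
from h import *
f=cams.grab_frame("wrist");s=sensors.state()
g=f["img"][180:320,260:400];cv2.imwrite("pics/w5.png",cv2.resize(g,None,fx=5,fy=5,interpolation=0))
m=(g.max(2)<52).astype(np.uint8);m=cv2.morphologyEx(m,cv2.MORPH_OPEN,np.ones((3,3)))
cs,h=cv2.findContours(m,cv2.RETR_CCOMP,cv2.CHAIN_APPROX_NONE)
print(s["tool_pos"])
for c,hh in zip(cs,h[0]):
    if len(c)>60: e=cv2.fitEllipse(c); print(hh[3],e,plane(f,(e[0][0]+260,e[0][1]+180),.1675))
print(plane(f,(332,263),.1675), f["cam_to_world"])
E
```

```text
[0.46011123 0.17490753 0.16895458]
-1 ((66.73954010009766, 70.9787826538086), (109.79118347167969, 115.44176483154297), 178.79312133789062) [0.46001502 0.18070804 0.1675    ]
0 ((66.84120178222656, 80.53958892822266), (74.02176666259766, 81.26055145263672), 90.5029525756836) [0.46006043 0.17580023 0.1675    ]
[0.46249473 0.17452096 0.1675    ] [[ 0.99999509 -0.0014051  -0.00280164  0.45957482]
 [-0.00214401 -0.95868595 -0.28445852  0.24677572]
 [-0.0022862   0.28446313 -0.95868426  0.30999201]
 [ 0.          0.          0.          1.        ]]
```

View pics/w5.png

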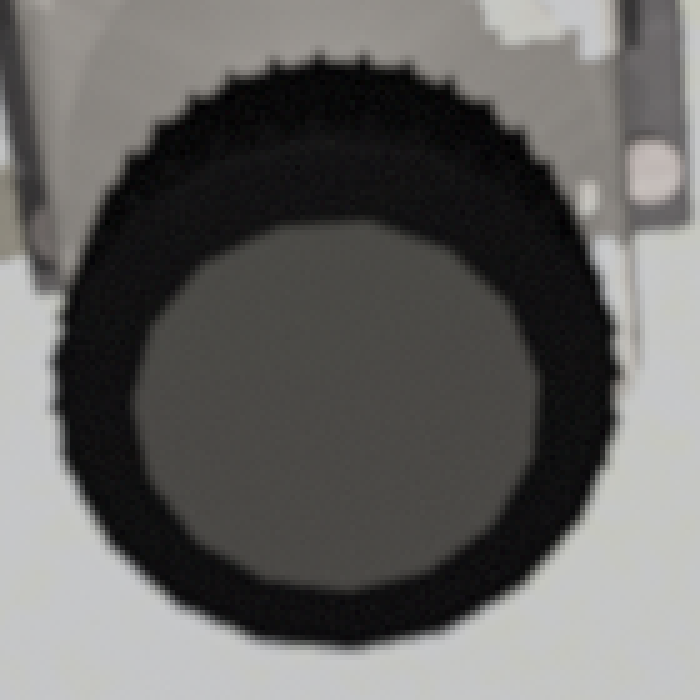

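The disc is at (0.460,0.176), which matches the tool position, so I'll go down to the grasp height.

Emit:
drive_tool --series '[{"x":0.5,"y":0,"z":0,"ax":0,"ay":0,"az":0},{"x":1.0,"y":0,"z":0,"ax":0,"ay":0,"az":0},{"x":1.5,"y":0,"z":0,"ax":0,"ay":0,"az":0},{"x":1.5,"y":0,"z":0,"ax":0,"ay":0,"az":0}]'

```text
time: 2.45
tool_pos: [0.4575, 0.1752, 0.1275]
tool_rot: [-0.499, -0.498, -0.501, 0.502]
contact_force: [-1.2, -0.4, -0.4]
gripper_width: 1.0
```

Emit:
drive_tool --series '[{"x":0,"y":0,"z":0,"ax":0,"ay":0,"az":0},{"x":0,"y":0,"z":0,"ax":0,"ay":0,"az":0},{"x":0,"y":0,"z":0,"ax":0,"ay":0,"az":0},{"x":0,"y":0,"z":0,"ax":0,"ay":0,"az":0},{"x":0,"y":0,"z":0,"ax":0,"ay":0,"az":0}]' --hand 0.45

```text
time: 2.87
tool_pos: [0.4603, 0.1759, 0.1323]
tool_rot: [0.5, 0.5, 0.5, -0.5]
contact_force: [-1.1, -0.4, 1.3]
gripper_width: 0.606
```

```bash
cat > st.py <<'E'
from h import *
s=sensors.state();np.set_printoptions(precision=4,suppress=True)
q=s["tool_rot"];from scipy.spatial.transform import Rotation as R
r=R.from_quat([q[1],q[2],q[3],q[0]]).as_matrix();print(s["time"],s["tool_pos"],"yaw",np.degrees(np.arctan2(r[1,1],r[0,1])),"tilt",np.degrees(np.arccos(-r[2,0])),"F",s["contact_force"],"T",s["ft_torque"],"w",s["gripper_width"],"j6",s["joint_pos"][5])
E
python3 st.py
```

```text
2.8667 [0.4603 0.1759 0.1323] yaw 0.005004669996746681 tilt 0.0907263348360745 F [-1.1399 -0.4224  1.2807] T [-0.1128  0.0596 -0.0254] w 0.6057431424292224 j6 0.21382539485488786
```

Emit:
drive_tool --series '[{"x":0,"y":0,"z":0,"ax":0,"ay":0,"az":0},{"x":0,"y":0,"z":0,"ax":0,"ay":0,"az":0},{"x":0,"y":0,"z":0,"ax":0,"ay":0,"az":0},{"x":0,"y":0,"z":0,"ax":0,"ay":0,"az":0}]' --hand 0

```text
time: 3.2
tool_pos: [0.4603, 0.1759, 0.132]
tool_rot: [0.5, 0.5, 0.5, -0.5]
contact_force: [-0.9, -0.4, 3.8]
gripper_width: 0.612
```

```bash
python3 st.py; python3 - <<'E'
from h import *
f=cams.grab_frame("wrist");cv2.imwrite("pics/w6.png",f["img"])
g=cams.grab_frame("side");cv2.imwrite("pics/s6.png",cv2.resize(g["img"][60:240,160:340],None,fx=3,fy=3))
E
```

```text
3.2 [0.4603 0.1759 0.132 ] yaw 0.005524957673956873 tilt 0.08533357833300965 F [-0.8523 -0.3777  3.7773] T [-0.0206  0.032   0.0029] w 0.612273298020778 j6 0.21375344001336533
```

View pics/s6.png

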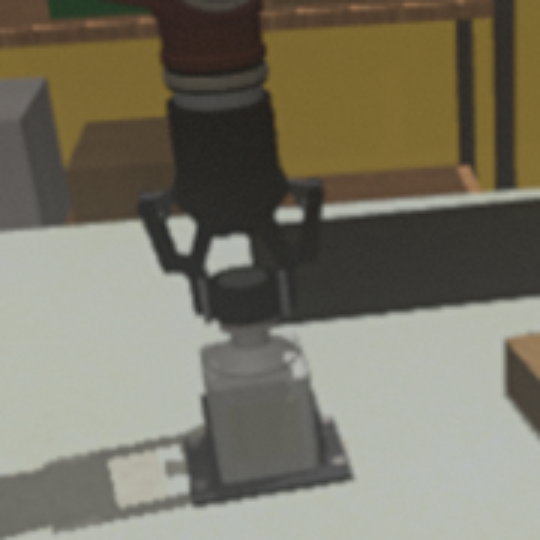

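The side view shows the fingers gripping the shell, and the forces are small. I'll press gradually.

Emit:
drive_tool --series '[{"x":0.03,"y":0,"z":0,"ax":0,"ay":0,"az":0},{"x":0.06,"y":0,"z":0,"ax":0,"ay":0,"az":0},{"x":0.08,"y":0,"z":0,"ax":0,"ay":0,"az":0},{"x":0.08,"y":0,"z":0,"ax":0,"ay":0,"az":0}]'

```text
time: 3.63
tool_pos: [0.4603, 0.1759, 0.1297]
tool_rot: [0.5, 0.5, 0.5, -0.5]
contact_force: [0.1, 0.5, 4.8]
gripper_width: 0.604
```

```bash
python3 st.py
```

```text
3.6333 [0.4603 0.1759 0.1297] yaw -0.0012750613355720871 tilt 0.07927812790914542 F [0.1487 0.5117 4.8179] T [ 0.0939 -0.1321  0.0083] w 0.6036523424886983 j6 0.21382499523307574
```

Emit:
drive_tool --series '[{"x":0.03,"y":0,"z":0,"ax":0,"ay":0,"az":0},{"x":0.06,"y":0,"z":0,"ax":0,"ay":0,"az":0},{"x":0.06,"y":0,"z":0,"ax":0,"ay":0,"az":0}]'

```text
time: 3.88
tool_pos: [0.4603, 0.1759, 0.129]
tool_rot: [0.5, 0.5, 0.5, -0.5]
contact_force: [-1.7, -0.7, 9.2]
gripper_width: 0.611
```

Emit:
drive_tool --series '[{"x":0.03,"y":0,"z":0,"ax":0,"ay":0,"az":0},{"x":0.04,"y":0,"z":0,"ax":0,"ay":0,"az":0},{"x":0.04,"y":0,"z":0,"ax":0,"ay":0,"az":0}]'

```text
time: 4.13
tool_pos: [0.4603, 0.1759, 0.1289]
tool_rot: [0.5, 0.5, 0.5, -0.5]
contact_force: [-4.2, -1.5, 13.9]
gripper_width: 0.61
```

```bash
python3 st.py
```

```text
4.1333 [0.4603 0.1759 0.1289] yaw 0.006005621702459617 tilt 0.05840914626473604 F [-4.1821 -1.5248 13.9432] T [-0.1794  0.5793  0.011 ] w 0.6103309227896996 j6 0.21383079489148937
```

It has gone stiff early, at 14 N, so the teeth are probably tip to tip. I'll turn anticlockwise (−ax).

Emit:
drive_tool --series '[{"x":0,"y":0,"z":0,"ax":-0.5,"ay":0,"az":0},{"x":0,"y":0,"z":0,"ax":-1.0,"ay":0,"az":0},{"x":0,"y":0,"z":0,"ax":-1.5,"ay":0,"az":0},{"x":0,"y":0,"z":0,"ax":-2.0,"ay":0,"az":0}]'

```text
time: 4.47
tool_pos: [0.4611, 0.1761, 0.129]
tool_rot: [0.543, 0.455, 0.541, -0.453]
contact_force: [-1.5, -0.4, 12.7]
gripper_width: 0.611
```

```bash
python3 st.py
```

```text
4.4667 [0.4611 0.1761 0.129 ] yaw 10.110776315517265 tilt 0.18951311082515607 F [-1.5167 -0.389  12.6852] T [ 0.0275  0.1115 -0.0922] w 0.6110347121139824 j6 0.03730611722437074
```

Emit:
drive_tool --series '[{"x":0,"y":0,"z":0,"ax":-0.5,"ay":0,"az":0},{"x":0,"y":0,"z":0,"ax":-1.0,"ay":0,"az":0},{"x":0,"y":0,"z":0,"ax":-1.5,"ay":0,"az":0},{"x":0,"y":0,"z":0,"ax":-2.0,"ay":0,"az":0}]'

```text
time: 4.8
tool_pos: [0.4612, 0.1761, 0.129]
tool_rot: [0.58, 0.406, 0.579, -0.404]
contact_force: [-1.0, 0.2, 11.2]
gripper_width: 0.611
```

```bash
python3 st.py
```

```text
4.8 [0.4612 0.1761 0.129 ] yaw 20.108626025941053 tilt 0.2114539594860304 F [-0.9668  0.2276 11.2358] T [ 0.0024  0.0729 -0.103 ] w 0.6112503027657262 j6 -0.1371897833198013
```

Emit:
drive_tool --series '[{"x":0,"y":0,"z":0,"ax":-0.5,"ay":0,"az":0},{"x":0,"y":0,"z":0,"ax":-1.0,"ay":0,"az":0},{"x":0,"y":0,"z":0,"ax":-1.5,"ay":0,"az":0},{"x":0,"y":0,"z":0,"ax":-2.0,"ay":0,"az":0}]'

```text
time: 5.13
tool_pos: [0.4611, 0.1761, 0.1282]
tool_rot: [0.614, 0.354, 0.612, -0.352]
contact_force: [2.0, 0.7, 6.6]
gripper_width: 0.61
```

```bash
python3 st.py; python3 - <<'E'
from h import *
g=cams.grab_frame("side");cv2.imwrite("pics/s7.png",cv2.resize(g["img"][120:200,200:290],None,fx=6,fy=6))
E
```

```text
5.1333 [0.4611 0.1761 0.1282] yaw 30.117842908408775 tilt 0.21818915853197512 F [1.9752 0.6891 6.6351] T [ 0.0783 -0.209  -0.0008] w 0.6099912352734674 j6 -0.31191495103920175
```

View pics/s7.png

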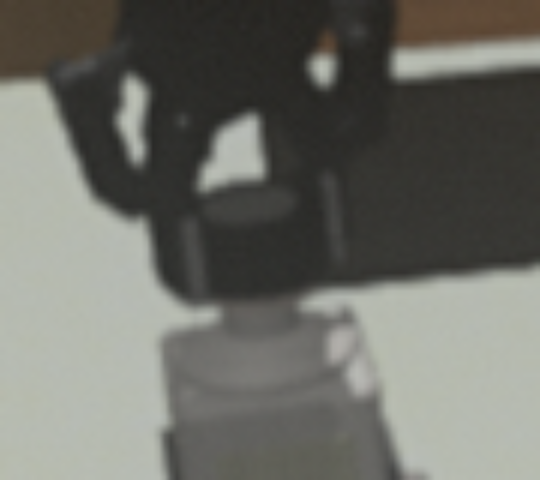

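The force fell to 6.6 N and the height dropped, so the teeth have dropped in. I'll press a bit more.

Emit:
drive_tool --series '[{"x":0.04,"y":0,"z":0,"ax":0,"ay":0,"az":0},{"x":0.08,"y":0,"z":0,"ax":0,"ay":0,"az":0},{"x":0.08,"y":0,"z":0,"ax":0,"ay":0,"az":0}]'

```text
time: 5.43
tool_pos: [0.4611, 0.1761, 0.1264]
tool_rot: [0.613, 0.354, 0.611, -0.353]
contact_force: [0.9, -0.3, 10.1]
gripper_width: 0.613
```

```bash
python3 st.py
```

```text
5.4333 [0.4611 0.1761 0.1264] yaw 29.998912495129378 tilt 0.20664114626224764 F [ 0.946  -0.2757 10.1356] T [ 0.0698 -0.1052  0.0136] w 0.6128629726629475 j6 -0.3098130225304501
```

Pressing at 10 N with the teeth meshed. I'll turn on, watching the torque.

Emit:
drive_tool --series '[{"x":0,"y":0,"z":0,"ax":-0.5,"ay":0,"az":0},{"x":0,"y":0,"z":0,"ax":-1.0,"ay":0,"az":0},{"x":0,"y":0,"z":0,"ax":-1.5,"ay":0,"az":0},{"x":0,"y":0,"z":0,"ax":-2.0,"ay":0,"az":0}]'

```text
time: 5.77
tool_pos: [0.4611, 0.1761, 0.1266]
tool_rot: [0.642, 0.299, 0.64, -0.297]
contact_force: [-0.3, 1.3, 10.0]
gripper_width: 0.609
```

```bash
python3 st.py
```

```text
5.7667 [0.4611 0.1761 0.1266] yaw 40.11101157661272 tilt 0.18816780415046372 F [-0.3111  1.3049 10.0487] T [ 0.1023  0.0458 -0.0855] w 0.6086925163016721 j6 -0.4863326668513395
```

Emit:
drive_tool --series '[{"x":0,"y":0,"z":0,"ax":-0.4,"ay":0,"az":0},{"x":0,"y":0,"z":0,"ax":-0.8,"ay":0,"az":0},{"x":0,"y":0,"z":0,"ax":-1.2,"ay":0,"az":0}]'

```text
time: 6.02
tool_pos: [0.4606, 0.1762, 0.1265]
tool_rot: [0.656, 0.265, 0.655, -0.264]
contact_force: [-3.0, -0.2, 11.2]
gripper_width: 0.612
```

```bash
python3 st.py
```

```text
6.0167 [0.4606 0.1762 0.1265] yaw 46.06698438637816 tilt 0.12095808968331381 F [-2.9973 -0.213  11.2185] T [ 0.1299  0.3312 -0.1702] w 0.6119584189080929 j6 -0.5902866449067886
```

Emit:
drive_tool --series '[{"x":0,"y":0,"z":0,"ax":-0.3,"ay":0,"az":0},{"x":0,"y":0,"z":0,"ax":-0.6,"ay":0,"az":0}]'

```text
time: 6.18
tool_pos: [0.4605, 0.1762, 0.1265]
tool_rot: [0.663, 0.248, 0.662, -0.247]
contact_force: [-2.0, 0.5, 11.7]
gripper_width: 0.608
```

```bash
python3 st.py
```

```text
6.1833 [0.4605 0.1762 0.1265] yaw 49.03515355302526 tilt 0.10955823919717424 F [-2.0218  0.5472 11.7044] T [ 0.086   0.2751 -0.2177] w 0.608220639457327 j6 -0.6420732364912153
```

Emit:
drive_tool --series '[{"x":0,"y":0,"z":0,"ax":-0.25,"ay":0,"az":0},{"x":0,"y":0,"z":0,"ax":-0.5,"ay":0,"az":0},{"x":0,"y":0,"z":0,"ax":-0.5,"ay":0,"az":0}]'

```text
time: 6.43
tool_pos: [0.4604, 0.1762, 0.1265]
tool_rot: [0.668, 0.234, 0.667, -0.233]
contact_force: [-2.4, 0.2, 11.8]
gripper_width: 0.61
```

```bash
python3 st.py
```

```text
6.4333 [0.4604 0.1762 0.1265] yaw 51.48851616938142 tilt 0.10767486859138509 F [-2.3776  0.2284 11.7807] T [ 0.0713  0.3493 -0.2532] w 0.6102412849657396 j6 -0.6849315602260633
```

The torque has risen steadily to 0.25 Nm, so this is the stop. I'll lift slowly and straight.

Emit:
drive_tool --series '[{"x":-0.1,"y":0,"z":0,"ax":0,"ay":0,"az":0},{"x":-0.2,"y":0,"z":0,"ax":0,"ay":0,"az":0},{"x":-0.3,"y":0,"z":0,"ax":0,"ay":0,"az":0},{"x":-0.4,"y":0,"z":0,"ax":0,"ay":0,"az":0}]'

```text
time: 6.77
tool_pos: [0.4593, 0.1755, 0.1343]
tool_rot: [0.667, 0.233, 0.668, -0.233]
contact_force: [1.0, -0.1, -2.0]
gripper_width: 0.608
```

```bash
python3 st.py
```

```text
6.7667 [0.4593 0.1755 0.1343] yaw 51.51078525652969 tilt 0.08144424655288347 F [ 0.9853 -0.0506 -1.9888] T [ 0.0171 -0.174   0.0391] w 0.6076155666214885 j6 -0.6851696296823062
```

Emit:
drive_tool --series '[{"x":-0.1,"y":0,"z":0,"ax":0,"ay":0,"az":0},{"x":-0.2,"y":0,"z":0,"ax":0,"ay":0,"az":0},{"x":-0.3,"y":0,"z":0,"ax":0,"ay":0,"az":0},{"x":-0.4,"y":0,"z":0,"ax":0,"ay":0,"az":0}]'

```text
time: 7.1
tool_pos: [0.4589, 0.1756, 0.1442]
tool_rot: [0.667, 0.233, 0.668, -0.233]
contact_force: [1.6, 0.5, -1.0]
gripper_width: 0.61
```

```bash
python3 st.py;  python3 - <<'E'
from h import *
g=cams.grab_frame("side");cv2.imwrite("pics/s8.png",cv2.resize(g["img"][120:200,200:290],None,fx=6,fy=6))
E
```

```text
7.1 [0.4589 0.1756 0.1442] yaw 51.5085421450681 tilt 0.1261383887299109 F [ 1.5559  0.5266 -1.0159] T [ 0.1488 -0.0768 -0.0272] w 0.6101498925026689 j6 -0.6851084941688386
```

View pics/s8.png

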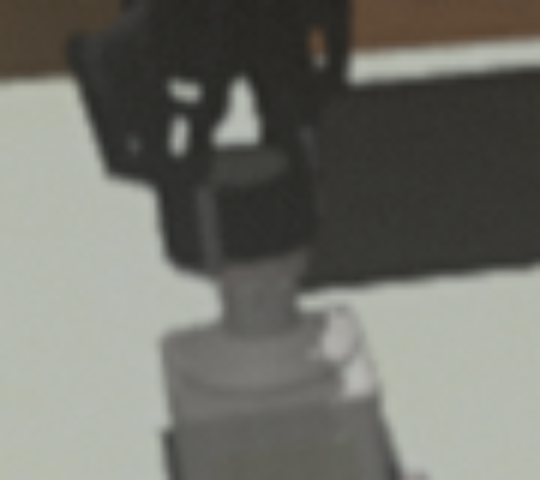

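The side view shows the shell rising with the white inner cap under it, and there is only about 1 N of load. The lift can continue.

Emit:
drive_tool --series '[{"x":-0.4,"y":0,"z":0,"ax":0,"ay":0,"az":0},{"x":-1.0,"y":0,"z":0,"ax":0,"ay":0,"az":0},{"x":-1.8,"y":0,"z":0,"ax":0,"ay":0,"az":0},{"x":-2.5,"y":0,"z":0,"ax":0,"ay":0,"az":0},{"x":-3.0,"y":0,"z":0,"ax":0,"ay":0,"az":0}]'

```text
time: 7.57
tool_pos: [0.4602, 0.1756, 0.2224]
tool_rot: [0.668, 0.233, 0.667, -0.233]
contact_force: [0.2, -0.3, -1.3]
gripper_width: 0.608
```

```bash
python3 st.py;  python3 - <<'E'
from h import *
g=cams.grab_frame("side");cv2.imwrite("pics/s9.png",cv2.resize(g["img"][60:240,160:340],None,fx=3,fy=3))
g=cams.grab_frame("scene");cv2.imwrite("pics/c9.png",cv2.resize(g["img"][90:240,220:440],None,fx=3,fy=3))
E
python3 st.py
```

```text
7.5667 [0.4602 0.1756 0.2224] yaw 51.50155443613372 tilt 0.10925140442668983 F [ 0.2255 -0.3472 -1.273 ] T [ 0.0246  0.0321 -0.0321] w 0.6081368927982047 j6 -0.6850871084465145
7.6667 [0.4612 0.1759 0.2233] yaw 51.49601442578579 tilt 0.3093418546957577 F [ 0.3991 -0.1453 -0.1043] T [ 0.0057 -0.0293 -0.0441] w 0.6072460399948406 j6 -0.685017709842537
```

View pics/s9.png

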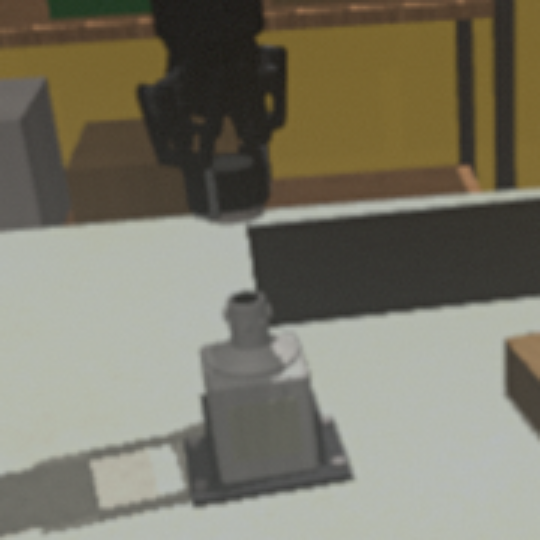

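View pics/c9.png

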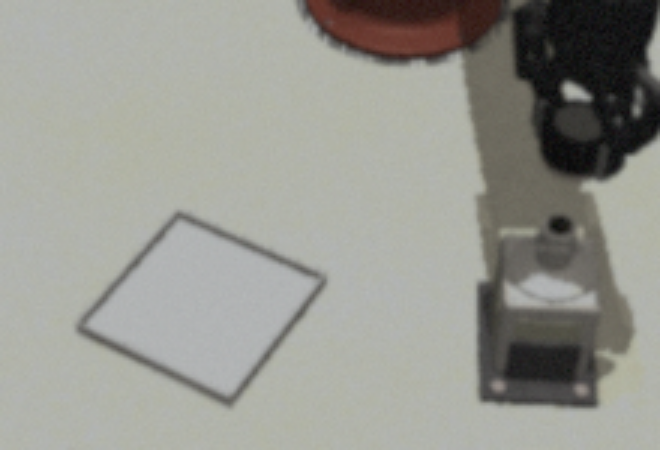

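Both views show the cap held clear of the bare neck. In the scene crop the tray corners are at (180,212), (325,278), (232,403) and (78,327).

```bash
python3 - <<'E'
from h import *
f=cams.grab_frame("scene")
P=np.array([plane(f,(220+u/3-.4,90+v/3-.4),.014) for u,v in[(180,212),(325,278),(232,403),(78,327)]])
print(P,P.mean(0))
c=np.mean([P.mean(0)[:2],[.469,-.1215],[.4729,-.1133]],0);print(c)
from scipy.spatial.transform import Rotation as R
s=sensors.state();q=s["tool_rot"];M=R.from_quat([q[1],q[2],q[3],q[0]]).as_matrix()
print(s["time"],M.T@np.array([c[0]-.46,c[1]-.1757,0])/.025)
E
```

```text
[[ 0.36787689 -0.16135776  0.014     ]
 [ 0.42480797 -0.0160237   0.014     ]
 [ 0.57375446 -0.06907201  0.014     ]
 [ 0.51730148 -0.21721591  0.014     ]] [ 0.4709352  -0.11591735  0.014     ]
[ 0.47094507 -0.11690578]
7.7167 [-1.86452987e-03 -8.88704915e+00  7.62896159e+00]
```

Emit:
drive_tool --series '[{"x":0,"y":-0.6,"z":0.52,"ax":0,"ay":0,"az":0},{"x":0,"y":-1.5,"z":1.29,"ax":0,"ay":0,"az":0},{"x":0,"y":-2.5,"z":2.15,"ax":0,"ay":0,"az":0},{"x":0,"y":-3.5,"z":3.0,"ax":0,"ay":0,"az":0},{"x":0,"y":-4.5,"z":3.86,"ax":0,"ay":0,"az":0}]'

```text
time: 8.13
tool_pos: [0.464, 0.0264, 0.218]
tool_rot: [0.667, 0.233, 0.669, -0.233]
contact_force: [1.3, -0.9, -0.9]
gripper_width: 0.612
```

Emit:
drive_tool --series '[{"x":0,"y":-1.0,"z":0.86,"ax":0,"ay":0,"az":0},{"x":0,"y":-2.0,"z":1.72,"ax":0,"ay":0,"az":0},{"x":0,"y":-3.0,"z":2.57,"ax":0,"ay":0,"az":0},{"x":0,"y":-3.9,"z":3.35,"ax":0,"ay":0,"az":0},{"x":0,"y":-4.39,"z":3.77,"ax":0,"ay":0,"az":0}]'

```text
time: 8.55
tool_pos: [0.4695, -0.1195, 0.218]
tool_rot: [0.666, 0.234, 0.668, -0.234]
contact_force: [0.5, -0.1, -0.3]
gripper_width: 0.609
```

Emit:
drive_tool --series '[{"x":1.0,"y":0,"z":0,"ax":0,"ay":0,"az":0},{"x":2.2,"y":0,"z":0,"ax":0,"ay":0,"az":0},{"x":3.4,"y":0,"z":0,"ax":0,"ay":0,"az":0},{"x":4.6,"y":0,"z":0,"ax":0,"ay":0,"az":0},{"x":5.6,"y":0,"z":0,"ax":0,"ay":0,"az":0}]'

```text
time: 8.97
tool_pos: [0.4684, -0.1162, 0.0759]
tool_rot: [0.666, 0.233, 0.669, -0.233]
contact_force: [-0.4, 0.3, -1.4]
gripper_width: 0.609
```

Emit:
drive_tool --series '[{"x":0.8,"y":0,"z":0,"ax":0,"ay":0,"az":0},{"x":1.2,"y":0,"z":0,"ax":0,"ay":0,"az":0},{"x":1.2,"y":0,"z":0,"ax":0,"ay":0,"az":0},{"x":1.2,"y":0,"z":0,"ax":0,"ay":0,"az":0}]'

```text
time: 9.3
tool_pos: [0.4701, -0.1167, 0.0493]
tool_rot: [0.667, 0.233, 0.668, -0.233]
contact_force: [0.4, 0.7, -0.1]
gripper_width: 0.607
```

```bash
python3 st.py;  python3 - <<'E'
from h import *
g=cams.grab_frame("side");cv2.imwrite("pics/s10.png",cv2.resize(g["img"][140:340,170:340],None,fx=3,fy=3))
E
```

```text
9.3 [ 0.4701 -0.1167  0.0493] yaw 51.502423314895346 tilt 0.10085877614873427 F [ 0.3923  0.6557 -0.0686] T [-0.0014 -0.0138  0.0077] w 0.6074651266980029 j6 -1.295952189125667
```

View pics/s10.png

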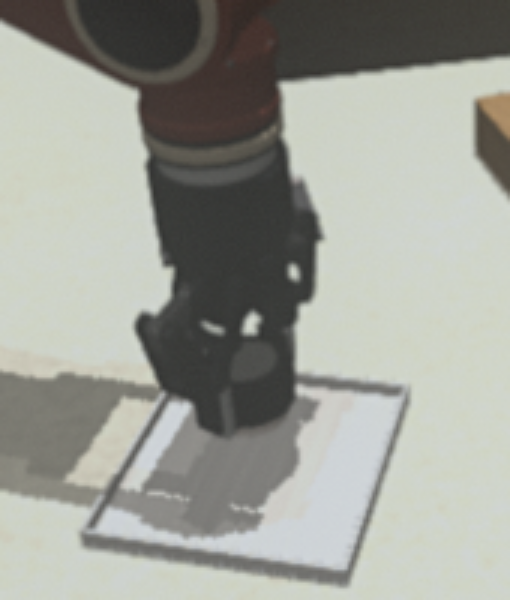

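The side view shows the cap upright, held over the tray's middle. I'll lower it slowly.

Emit:
drive_tool --series '[{"x":0.4,"y":0,"z":0,"ax":0,"ay":0,"az":0},{"x":0.8,"y":0,"z":0,"ax":0,"ay":0,"az":0},{"x":1.1,"y":0,"z":0,"ax":0,"ay":0,"az":0},{"x":1.3,"y":0,"z":0,"ax":0,"ay":0,"az":0},{"x":1.4,"y":0,"z":0,"ax":0,"ay":0,"az":0}]'

```text
time: 9.77
tool_pos: [0.4698, -0.1166, 0.0135]
tool_rot: [0.667, 0.233, 0.668, -0.233]
contact_force: [-0.2, -1.0, -2.0]
gripper_width: 0.606
```

Emit:
drive_tool --series '[{"x":0.05,"y":0,"z":0,"ax":0,"ay":0,"az":0},{"x":0.1,"y":0,"z":0,"ax":0,"ay":0,"az":0},{"x":0.15,"y":0,"z":0,"ax":0,"ay":0,"az":0},{"x":0.2,"y":0,"z":0,"ax":0,"ay":0,"az":0},{"x":0.2,"y":0,"z":0,"ax":0,"ay":0,"az":0}]'

```text
time: 10.18
tool_pos: [0.4707, -0.117, 0.0098]
tool_rot: [0.668, 0.233, 0.668, -0.233]
contact_force: [-0.2, 0.6, -1.6]
gripper_width: 0.61
```

```bash
python3 st.py
```

```text
10.1833 [ 0.4707 -0.117   0.0098] yaw 51.499771267310116 tilt 0.006966328336588912 F [-0.1802  0.6131 -1.6062] T [-0.0077 -0.0696  0.0228] w 0.6100832363739153 j6 -1.2959787138178662
```

Emit:
drive_tool --series '[{"x":0.04,"y":0,"z":0,"ax":0,"ay":0,"az":0},{"x":0.08,"y":0,"z":0,"ax":0,"ay":0,"az":0},{"x":0.12,"y":0,"z":0,"ax":0,"ay":0,"az":0},{"x":0.12,"y":0,"z":0,"ax":0,"ay":0,"az":0}]'

```text
time: 10.52
tool_pos: [0.4705, -0.1168, 0.0066]
tool_rot: [0.667, 0.233, 0.668, -0.233]
contact_force: [-0.0, -0.5, -0.1]
gripper_width: 0.607
```

```bash
python3 st.py
```

```text
10.5167 [ 0.4705 -0.1168  0.0066] yaw 51.50364646303939 tilt 0.018587852997198177 F [-0.041  -0.5421 -0.081 ] T [0.0531 0.0032 0.058 ] w 0.6072297385365728 j6 -1.2959725332063299
```

Emit:
drive_tool --series '[{"x":0.03,"y":0,"z":0,"ax":0,"ay":0,"az":0},{"x":0.06,"y":0,"z":0,"ax":0,"ay":0,"az":0},{"x":0.06,"y":0,"z":0,"ax":0,"ay":0,"az":0},{"x":0.06,"y":0,"z":0,"ax":0,"ay":0,"az":0}]'

```text
time: 10.85
tool_pos: [0.4708, -0.117, 0.0057]
tool_rot: [0.668, 0.233, 0.668, -0.233]
contact_force: [-1.6, 0.6, 3.9]
gripper_width: 0.611
```

```bash
python3 st.py
```

```text
10.85 [ 0.4708 -0.117   0.0057] yaw 51.50090551611378 tilt 0.006402889395049187 F [-1.6334  0.5773  3.9332] T [0.0276 0.272  0.0029] w 0.6105818276218253 j6 -1.2959408200193079
```

It touched down at about 4 N, as expected for this height. I'll release.

Emit:
drive_tool --series '[{"x":0,"y":0,"z":0,"ax":0,"ay":0,"az":0},{"x":0,"y":0,"z":0,"ax":0,"ay":0,"az":0},{"x":0,"y":0,"z":0,"ax":0,"ay":0,"az":0},{"x":0,"y":0,"z":0,"ax":0,"ay":0,"az":0}]' --hand 0.85

```text
time: 11.18
tool_pos: [0.4706, -0.1169, 0.0051]
tool_rot: [0.668, 0.233, 0.668, -0.233]
contact_force: [0.7, -0.0, -0.1]
gripper_width: 0.851
```

```bash
python3 st.py;  python3 - <<'E'
from h import *
g=cams.grab_frame("side");cv2.imwrite("pics/s11.png",cv2.resize(g["img"][200:340,170:340],None,fx=4,fy=4))
g=cams.grab_frame("wrist");cv2.imwrite("pics/w11.png",g["img"])
E
```

```text
11.1833 [ 0.4706 -0.1169  0.0051] yaw 51.50065958919852 tilt 0.0028955588150601378 F [ 0.7434 -0.0106 -0.0599] T [ 0.009   0.0451 -0.0299] w 0.8508385659058123 j6 -1.2959587742933596
```

View pics/w11.png

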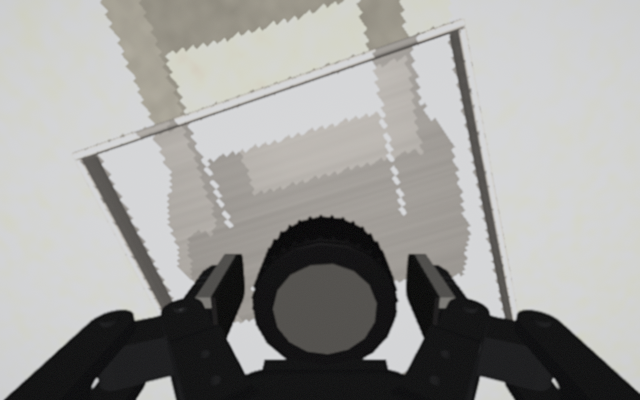

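View pics/s11.png

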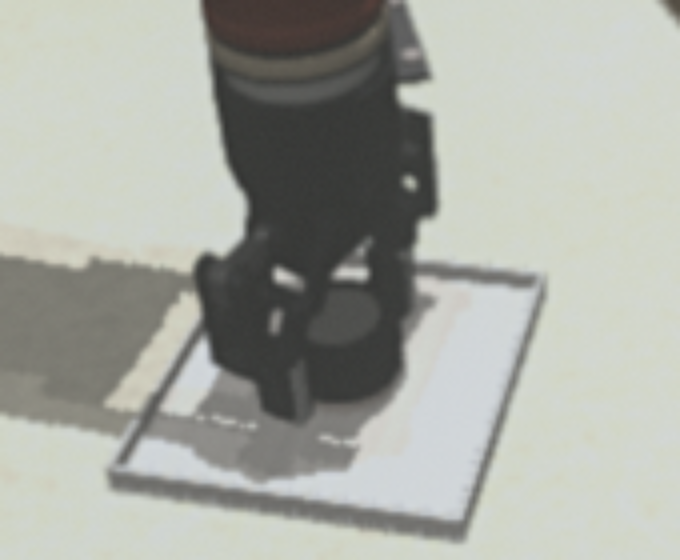

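The cap stands in the tray at about (325,305) in the wrist view, with both pads clear of it. I'll open fully and withdraw straight up.

Emit:
drive_tool --series '[{"x":-0.2,"y":0,"z":0,"ax":0,"ay":0,"az":0},{"x":-0.8,"y":0,"z":0,"ax":0,"ay":0,"az":0},{"x":-1.8,"y":0,"z":0,"ax":0,"ay":0,"az":0},{"x":-3.0,"y":0,"z":0,"ax":0,"ay":0,"az":0},{"x":-4.2,"y":0,"z":0,"ax":0,"ay":0,"az":0}]'

```text
time: 11.7
tool_pos: [0.47, -0.1167, 0.1112]
tool_rot: [0.667, 0.233, 0.668, -0.233]
contact_force: [0.3, -1.1, -1.0]
gripper_width: 0.85
```

Emit:
drive_tool --series '[{"x":-1.3,"y":0,"z":0,"ax":0,"ay":0,"az":0},{"x":-2.6,"y":0,"z":0,"ax":0,"ay":0,"az":0},{"x":-3.6,"y":0,"z":0,"ax":0,"ay":0,"az":0},{"x":-3.6,"y":0,"z":0,"ax":0,"ay":0,"az":0},{"x":-3.6,"y":0,"z":0,"ax":0,"ay":0,"az":0}]'

```text
time: 12.12
tool_pos: [0.4718, -0.1174, 0.2029]
tool_rot: [0.669, 0.233, 0.666, -0.233]
contact_force: [-0.2, 0.7, -0.9]
gripper_width: 0.847
```

```bash
python3 st.py;  python3 - <<'E'
from h import *
a=cams.grab_frame("side");cv2.imwrite("pics/s12.png",cv2.resize(a["img"][200:340,170:340],None,fx=4,fy=4))
b=cams.grab_frame("scene");cv2.imwrite("pics/c12.png",b["img"])
E
```

```text
12.1167 [ 0.4718 -0.1174  0.2029] yaw 51.5013272822248 tilt 0.27807897810099214 F [-0.2392  0.6602 -0.8563] T [ 0.0198 -0.0345 -0.0588] w 0.846789206378709 j6 -1.2959398578259815
```

View pics/s12.png

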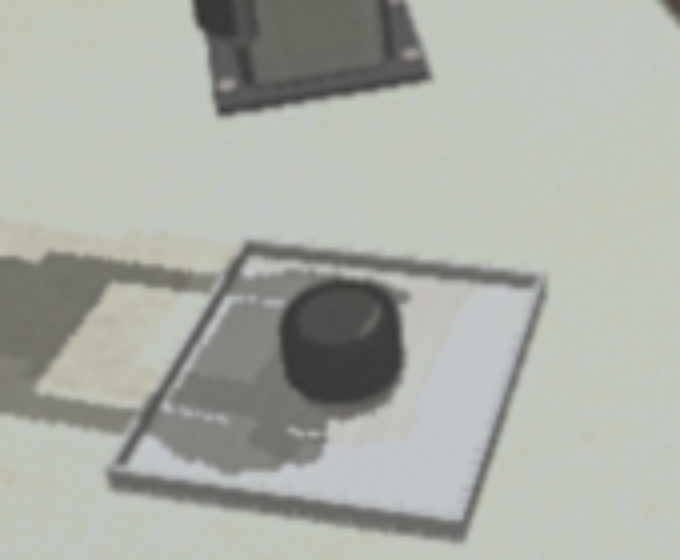

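View pics/c12.png

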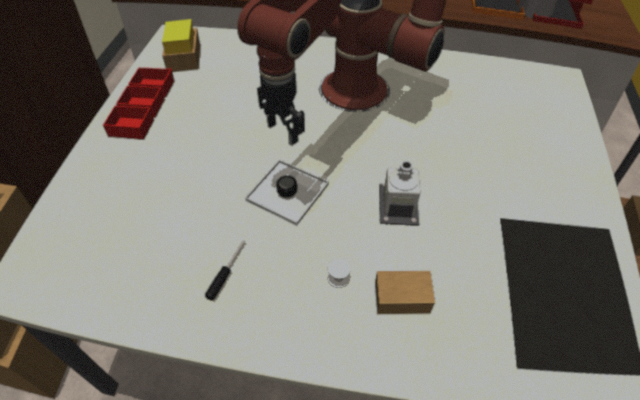

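The side and scene views show the cap standing upright in the middle of the tray, at scene (287,186). The arm is clear, and the spool, carton and screwdriver are where they were.

```bash
python3 -c "
from plant import workorder
print(workorder.job_done())"
```

```text
the job is handed in; nothing more can be done
None
```

The can is open, and the cap is standing open side down in the middle of the tray. I handed the job in at about 12 s; it reports no verdict.

- **Opening:** I gripped the shell and pressed. The teeth first met tip to tip, at up to about 14 N. They dropped in after roughly 20–30° of anticlockwise turn. I kept turning at 10–12 N to about 51° in all, where the torque rose from about 0.09 to 0.25 Nm, which I took as the stop.
- **Lifting and placing:** The cap came off freely and upright, to roughly 90 mm above its fitted place. I set it down with about 4 N of contact force, released it and withdrew straight up.
- **Last checks:** In the final pictures the cap stands upright near the tray's centre with the gripper well clear. The spool, carton and screwdriver look unmoved. I judged this by eye and did not measure the cap's final position.
- **Disagreements:** The views differed by up to 8 mm on the tray's centre, so I used their average. A first colour mask of the cap was spoiled by shadow, so I located the cap by eye and then by a closer-view fit.

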